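Hang the hooked turner on the grill rail

ROBOT

A 6-joint arm with a two-finger parallel gripper is mounted at the origin on the work surface. World frame = base frame: x ahead of the robot, y to its left, z up, the work surface at z = 0. Lengths are in m, angles in rad, forces in N, time in s.
With the tool pointing down it reaches from about 0.4 to 0.825 m from the base axis. Payload 7 kg.
Tool frame: the origin (TCP) lies on the centre line of the jaws, within the pads' length; the fingertips stand 22 mm ahead of it and the grasp point (between the pads) lies 3 mm ahead of it; z points along the fingers, y is the line along which they close (so a half turn about z gives the same grasp; the last joint's range is limited). The gripper opens to 88 mm and grips with 3 to 60 N. Pads are 19 mm wide; open, the fingers measure 130 mm over their backs; the gripper's body (78 mm by 193 mm) begins 47 mm behind the grasp point.
Start: joints at [1.519, 0.359, 0.012, 0, -1.224, -0.288], TCP at [0.225, 0.636, 0.249] pointing down, gripper open.
Joint ranges: [-3.07, 3.07], [-1.43, 2.12], [-1.02, 1.25], [-3.03, 1.67], [-3.05, -0], [-3.03, 3.03]. Speed limits (rad/s): [2.39, 2.39, 3.01, 3.14, 3.14, 3.14].

INTERFACE

Orientations are given as [roll, pitch, yaw] about the fixed x, y, z axes, in that order (R = Rz(yaw) Ry(pitch) Rx(roll)).
In Python, from station import arm gives the robot as it stands.
- The arm moves only by the tool arm_command, never from a script. Its argument "series" is one flat list of numbers, 7 for each row, row after row: the turn, a rotation vector about the tool's x, y, z each as a share of 90 degrees, from -1 to 1, then the shift along the tool's x, y, z each as a share of 0.1 m, from -1 to 1, then the opening, from 0 (shut) to 1 (fully open). A call has 1 to 8 rows; each row is the pose to reach, as a shift and turn from the pose commanded when the call began, along the tool's axes at that moment; what a row does not reach only later rows make up. A row lasts 1/8 s, in which the tool goes at most 62.5 mm and 10.7 degrees, less where a joint would pass 70% of its speed; a pose out of reach is approached as far as the arm can. A call with a number of a shift or a turn outside -1 to 1 is refused whole. A call with a gripper value outside its range is refused whole. The fingers move at their own pace and stop on an object; "force" is the grip in N (left out, the last holds). Time passes only in rows, so rows that repeat a pose let the fingers close. It gives the time, the measured TCP pose, the force, the opening and the grip force at its end, in the units of the state.
- arm.get_state(): the state, without advancing time (a new reading comes with each control period).
- arm.grab_frame(name): name is "scene" or "side" or "wrist"; returns the picture (400x640x3 uint8, blue, green, red); there is no depth.
- arm.camera_model(name): a dict with "fovy" (degrees; the focal length in pixels is half the picture's height over the tangent of half this angle, whatever the lens; pixels are square), "cx", "cy" (the principal point, pixels), "pose" (4x4, takes a point from camera to world coordinates). Camera axes: x right, y down, z forward; pixel columns grow to the right and rows downward; lengths in m; the calibration is good to about 2 mm. The wrist camera is an equidistant fisheye: a pixel r from the principal point sees the ray r / f radians off the axis. A picture is of the moment at which its call begins: read the wrist's pose just before it. camera_model takes no time and is no camera call; for the wrist camera it gives the pose at the moment of the call.
- arm.job_done(): hands the job in; it is judged then, once.
The state is a dict: "t": time; "q": joint angles; "qd": joint speeds; "joint_efforts": joint torques, N m; "eef_pos": TCP position; "ee_rot": TCP orientation; "force": force on the tool from outside, world axes, zero at the start; "moment": the same for the moment, N m; "width": finger opening in m; "gripper_force": force on a finger pad.
Only numpy, scipy, OpenCV 4.12 (cv2) and the standard library are available. Lean on these libraries where they do the work, as an engineer would, in place of code of your own. Each camera call takes 0.05 s, during which the arm holds its last target. There are 200 camera calls.

TASK

Lean the hooked turner on the sloping rest, blade edge down on the lip, back against the board and tab end up, and let go of it there; then take it again by its top tab, hook it upright over the open stretch of the rail, well short of the pale band on the side away from the ladle, and slide it along, without lifting it off the rail, until the hook sits at the middle of the band. Leave it hanging there and leave the loose things around it where they are.

Things in the scene. Friction and masses are not known exactly. Their poses are not given: they have to be found in the camera images.
- hanger: Hooked turner, steel, about 0.2 kg, 195 mm long, starts lying on its flat back (the other turner has no hook). x runs from blade to tab, y across, z out of the back (up while it lies); origin on the back's centre line. Blade: x -95 to -15 mm, 70 wide, z 0 to 4. Dark handle: x -36 to 60, 18 wide, z 0 to 12, bare for x -15 to 30. Hung up, x points up and it tips about 0.17 rad.
- hanger_edge (a point): Middle of the turner's blade edge, on the back (x -95, y 0, z 0 mm in the turner's frame); orientation as the turner.
- hanger_hook (a point): Rail axis position in the hook (turner frame x 51.5, y 0, z 20 mm; axes as the turner). Hook, 16 mm wide in y: bridge at x 60 to 66 from the back to z 42; tip leg from it back to x 30, z 36 to 42. Mouth 24 wide (z 12 to 36), 30 deep, open towards the blade; its end is a V (90 degrees, apex x 60, z 20) that centres the bar.
- hanger_tab (a point): Grip point in the tab (turner frame x 87, y 0, z 19 mm; axes as the turner), 35 mm above the rail's axis when hung. Tab: x 66 to 100, 14 wide in y, z 8 to 30.
- rest: Fixed steel rest: board 110 mm wide, sloping at 45 degrees, rising towards the rest's own +x, with a lip at its foot standing 22 mm square to the board. The board ends 125 mm up the slope from the lip (125 mm high, 38 mm to +x of the origin), so the turner's hook and tab stand out beyond its top. Origin on the bench under it; z up.
- rest_seat (a point): Middle of the inner corner of board and lip, where the turner's blade edge sits (x -50, y 0, z 35 mm in the rest's frame); orientation as the rest (not sloped).
- rail: Fixed rail stand: level round dark bar 12 mm across, axis 200 mm up, along the stand's y, between posts 18 mm across at y -180 and +180 mm (212 high). A ladle fixed to it hangs at y +140 (its hook 11 mm above the bar's axis). Origin on the bench under the bar's middle; z up.
- rail_mid (a point): Middle of the bar's axis, 200 mm up; orientation as the rail stand.
- mark: Pale paper band, 40 mm long, round the bar and no obstacle; origin at its middle on the bar's axis, y along the bar, towards the ladle. The hook is to be put on at least 60 mm to -y of it.
- plain_turner: Bystander: plain turner lying flat, 193 mm long, blade 60 mm wide, handle 18 mm wide and 12 high, no hook; origin under its middle.
- oil_bottle: Bystander: bottle, 60 mm across, 190 high; origin under its middle.
- sauce_jar: Bystander: jar, 70 mm across, 100 high; origin under its middle.
- mug: Bystander: mug, 76 mm across, 85 high; origin under its middle.
- tomato_can: Bystander: can, 74 mm across, 110 high; origin under its middle.
- bowl: Bystander: steel bowl, 130 mm across, 45 high; origin under its middle.
- dough_cutter: Bystander: dough cutter standing on its blade, 110 mm wide, 88 high; origin under its middle.
Things that resemble listed ones, but are neither listed nor needed, are in the scene too. What is shaped like the hanger but orange or red is not meant.

How it is judged:
On the way, in this order (a step that is already met when the one before it is completed fails the run):
1. the turner leans on the rest, blade edge on the lip, tab end up, and the gripper has let go (distance between hanger_edge and rest_seat below 0.03 m and angle between hanger's own x axis and vertical between 0.6 and 0.97 rad and angle between hanger's own z axis and vertical below 0.97 rad and contact force between the fingers and hanger below 0.05 N and linear speed of hanger below 0.03 m/s), for 0.2 s.
2. the turner is hooked upright over the bar, at least 55 mm short of the band's middle on the side away from the ladle (x of hanger_hook in the frame of rail_mid between -0.014 and 0.014 m and z of hanger_hook in the frame of rail_mid between -0.012 and 0.012 m and angle between hanger's own x axis and vertical below 0.35 rad and y of hanger_hook in the frame of mark below -0.055 m and y of hanger_hook in the frame of rail_mid above -0.17 m), for 0.1 s.
At the end, for the whole second after the job is handed in: The turner hangs by its hook on the bar, tab up (within 0.35 rad of upright), the hook's middle within 12 mm of the band's middle along the bar, at rest and let go (x of hanger_hook in the frame of rail_mid between -0.014 and 0.014 m and z of hanger_hook in the frame of rail_mid between -0.012 and 0.012 m and angle between hanger's own x axis and vertical below 0.35 rad and y of hanger_hook in the frame of mark between -0.012 and 0.012 m and linear speed of hanger below 0.03 m/s and angular speed of hanger below 0.3 rad/s and contact force between hanger and rail above 0.5 N); the robot touches nothing.
It fails at once if the turner is lifted off the bar near or past the band (hook more than 20 mm above its seat, from 45 mm short of the band's middle onwards, over the bar) (y of hanger_hook in the frame of mark between -0.045 and 0.15 m and x of hanger_hook in the frame of rail_mid between -0.04 and 0.04 m and z of hanger_hook in the frame of rail_mid above 0.02 m and angle between hanger's own x axis and vertical below 0.6 rad).
It fails at once if a loose bystander is moved more than 30 mm (distance of any of plain_turner, oil_bottle, sauce_jar, mug, tomato_can, bowl, dough_cutter from where it was at the start of the episode above 0.03 m).
It also fails if it takes over 72 s, if anything falls off the work surface, if the arm or the gripper's body presses on something with over 40 N, if the wrist force passes 120 N, or if a joint passes its speed limit or range.

## Working session

There is one attempt and no reset: what is moved stays moved. The work goes in short steps, Python scripts to look and compute and a tool call to move; the robot and the scene stay as the last step left them, time stands still between calls to the robot, and variables do not carry over. Pictures are saved under pics/ and viewed, at most 10 in all, crops included, and the job is handed in when it is done.

Besides the shell and the picture viewer there is one more tool, called after "Emit:" as name(argument=value, ...), one argument or row to a line, values as JSON. arm_command: Moves the arm, as the interface text tells. Its arguments: {"type":"object","properties":{"series":{"type":"array"},"force":{"type":"number"}},"required":["series"]}

```bash
mkdir -p pics; ls
python3 - <<'E'
from station import arm
import cv2,numpy as np
np.set_printoptions(precision=4,suppress=True)
for n in ['scene','side','wrist']:
    m=arm.camera_model(n); print(n,m['fovy'],m['cx'],m['cy']); print(np.array(m['pose']))
    cv2.imwrite(f'pics/{n}0.png',arm.grab_frame(n))
a=cv2.imread('pics/scene0.png')
cv2.imwrite('pics/s0b.png',cv2.resize(a,(800,500)))
a=cv2.imread('pics/side0.png')
cv2.imwrite('pics/d0b.png',cv2.resize(a,(800,500)))
print(arm.get_state())
E
```

```text
pics
scene 48.879277338208794 314.3640890702558 197.57786923448015
[[-0.2203  0.7171 -0.6612  1.6341]
 [ 0.9754  0.164  -0.147   0.3528]
 [ 0.003  -0.6774 -0.7356  1.3596]
 [ 0.      0.      0.      1.    ]]
side 54.68924040134425 311.9303254701442 194.91639072049344
[[ 0.7897 -0.4334  0.4343 -0.1339]
 [-0.6133 -0.5775  0.5389 -0.6988]
 [ 0.0172 -0.6919 -0.7218  1.2134]
 [ 0.      0.      0.      1.    ]]
wrist 65.70646984690485 318.1843216050948 195.54085929091255
[[-0.3325 -0.8976 -0.2894  0.3028]
 [-0.9431  0.3177  0.0984  0.6078]
 [ 0.0036  0.3057 -0.9521  0.3825]
 [ 0.      0.      0.      1.    ]]
{'t': 0.15, 'q': array([ 1.5191,  0.3592,  0.0113, -0.0003, -1.2241, -0.2881]), 'qd': array([-0.0027, -0.0025,  0.0026,  0.0025, -0.0013,  0.0028]), 'joint_efforts': array([ -0.001 , -58.3273,  29.3291,   7.0011,   0.0088,  -0.0001]), 'eef_pos': array([0.2249, 0.6361, 0.2478]), 'ee_rot': array([ 3.1403, -0.0001, -0.3399]), 'force': array([-0.561 , -0.2579, -0.1963]), 'moment': array([-0.0068,  0.0193,  0.0374]), 'gripper_force': 0.0, 'width': 0.08780180373650204}
```

View pics/s0b.png

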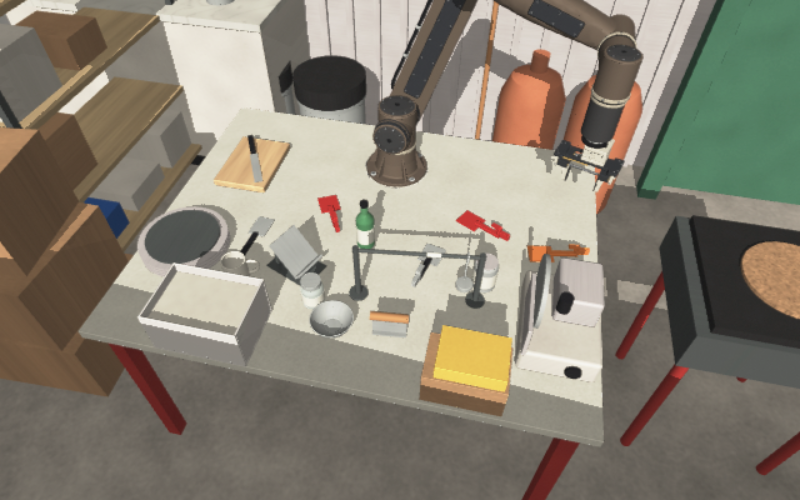

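View pics/d0b.png

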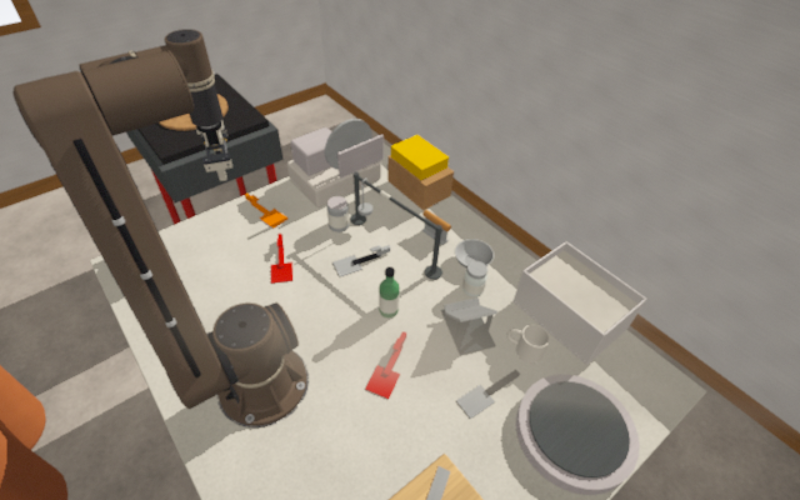

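The hooked turner candidates: scene (425,262) / side (362,258), a steel blade with a dark handle and a tall pale hook end. Scene (250,240) / side (487,395) is plain and has no hook. The red and orange ones are excluded. I'll confirm in enlarged crops.

Run:
```python
import cv2
a=cv2.imread('pics/scene0.png')[155:265,210:410]
cv2.imwrite('pics/s1.png',cv2.resize(a,(800,440),interpolation=cv2.INTER_CUBIC))
a=cv2.imread('pics/side0.png')[130:285,255:415]
cv2.imwrite('pics/d1.png',cv2.resize(a,(640,620),interpolation=cv2.INTER_CUBIC)[:600])
```

```text
(no output)
```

View pics/s1.png

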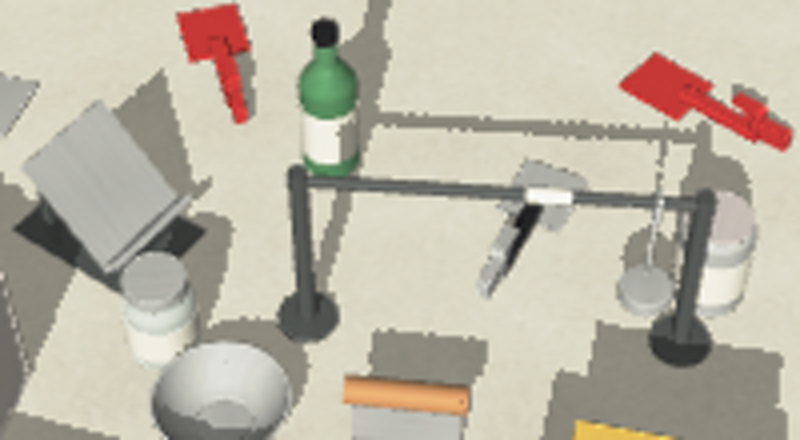

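View pics/d1.png

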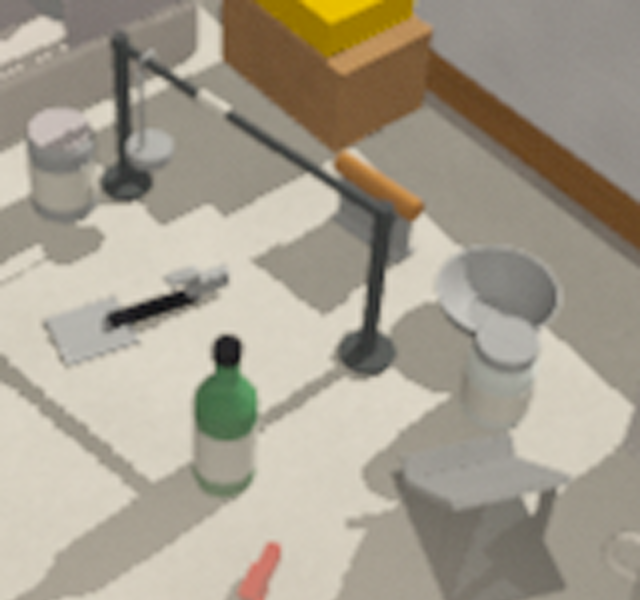

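The crops confirm it: the hooked turner lies with its blade at side crop (90,335), dark handle, and hook and tab at (205,280). In the scene crop the tab end is at (487,290) and the blade is partly hidden by the pale band. The rest is at scene crop (110,185), with its lip at the lower right, (150,235). The rail posts are at scene crop (298,170) and (705,195), with the band at (549,195). Now I'll fit the poses.

```bash
cat > h.py <<'E'
import numpy as np,cv2
from scipy.optimize import least_squares
from scipy.spatial.transform import Rotation as R
np.set_printoptions(precision=4,suppress=True)
from station import arm
M={n:arm.camera_model(n) for n in('scene','side')}
def proj(n,P,m=None):
    m=m or M[n]; T=np.linalg.inv(np.array(m['pose'])); P=np.atleast_2d(P); c=P@T[:3,:3].T+T[:3,3]
    f=200/np.tan(np.radians(m['fovy'])/2)
    if n=='wrist':
        r=np.linalg.norm(c[:,:2],axis=1); th=np.arctan2(r,c[:,2]); return c[:,:2]/r[:,None]*(f*th)[:,None]+[m['cx'],m['cy']]
    return c[:,:2]/c[:,2:]*f+[m['cx'],m['cy']]
def ray(n,uv,m=None):
    m=m or M[n];f=200/np.tan(np.radians(m['fovy'])/2);d=np.array([(uv[0]-m['cx'])/f,(uv[1]-m['cy'])/f])
    if n=='wrist':
        t=np.linalg.norm(d); v=np.r_[d/t*np.sin(t),np.cos(t)]
    else: v=np.r_[d,1]
    T=np.array(m['pose']); return T[:3,3],T[:3,:3]@v
def atz(n,uv,z,m=None):
    o,d=ray(n,uv,m); return o+d*(z-o[2])/d[2]
def tri(obs):
    A=np.zeros((3,3));b=np.zeros(3)
    for n,uv in obs:
        o,d=ray(n,uv);d=d/np.linalg.norm(d);Q=np.eye(3)-np.outer(d,d);A+=Q;b+=Q@o
    return np.linalg.solve(A,b)
def pl(p,P):
    c,s=np.cos(p[2]),np.sin(p[2]);P=np.atleast_2d(np.array(P,float));return np.c_[p[0]+c*P[:,0]-s*P[:,1],p[1]+s*P[:,0]+c*P[:,1],P[:,2]]
def fit(obs,p0,ms=None):
    f=lambda p:np.concatenate([(proj(n,pl(p,P),(ms or {}).get(n))-uv).ravel() for n,P,uv in obs])
    r=least_squares(f,p0,loss='soft_l1');return r.x,f(r.x).reshape(-1,2)
def S(u,v):return np.array([210+u/4-.375,155+v/4-.375])
def D(u,v):return np.array([255+u/4-.375,130+v/4-.375])
E
python3 - <<'E'
from h import *
m=tri([('scene',S(549,195)),('side',D(214,103))]);print('mark',m)
for a,b in [((298,172),(382,208)),((705,196),(122,40))]: print('post',tri([('scene',S(*a)),('side',D(*b))]))
p,r=fit([('scene',(0,-.18,.2),S(298,181)),('side',(0,-.18,.2),D(381,216)),('scene',(0,.18,.2),S(705,203)),('side',(0,.18,.2),D(122,50)),
 ('scene',(0,-.18,0),S(307,321)),('side',(0,-.18,0),D(367,356)),('scene',(0,.18,0),S(681,345)),('side',(0,.18,0),D(127,186))],[m[0],m[1]-.1,0])
print('rail',p,r.ravel())
c,s=np.cos(p[2]),np.sin(p[2]);d=m[:2]-p[:2];print('mark in rail',c*d[0]+s*d[1],-s*d[0]+c*d[1])
print('edge',atz('side',D(45,322),.002),atz('side',D(68,363),.002),'tabtop',tri([('scene',S(487,290)),('side',D(226,277))]))
e=[atz('side',D(45,322),.002),atz('side',D(68,363),.002)]
p,r=fit([('side',(-.095,-.035,.004),D(68,361)),('side',(-.095,.035,.004),D(45,320)),('side',(.1,0,.019),D(228,277)),('scene',(.1,0,.015),S(487,290)),('scene',(-.055,0.035,.004),S(584,190)),('side',(-.015,-.035,.004),D(139,342))],[.75,.1,-.5])
print('hanger',p,r.ravel())
q,r=fit([('scene',(.038,.055,.125),S(25,165)),('scene',(.038,-.055,.125),S(100,100)),('scene',(-.066,.055,.051),S(112,270)),('scene',(-.066,-.055,.051),S(190,197))],[.7,-.2,-2])
print('rest',q,r.ravel())
print(((proj('side',pl(q,[(.038,.055,.125),(.038,-.055,.125),(-.066,.055,.051),(-.066,-.055,.051),(-.05,.055,.035),(-.05,-.055,.035)]))-[255,130])*4))
for n,a in [('bottle',S(330,170)),('jar',S(162,355)),('bowl',S(222,415)),('cutter',S(405,440))]:print(n,atz('scene',a,0))
E
```

```text
mark [0.5965 0.2391 0.2029]
post [0.6254 0.0187 0.2105]
post [0.5755 0.372  0.2101]
rail [0.6014 0.196  0.1426] [-0.1758  0.0032  0.4916 -0.016  -0.3791  0.7112 -0.6918 -1.2193  0.0282
 -0.4386 -0.3297 -0.3814 -0.7033 -0.3907 -0.4457 -0.4243]
mark in rail 0.0013700530089060378 0.04343305600772825
edge [0.3874 0.2516 0.002 ] [0.3756 0.1908 0.002 ] tabtop [0.5679 0.1814 0.017 ]
hanger [ 0.4711  0.2019 -0.2121] [-0.5512  1.188  -0.977  -0.2682 -0.882  -0.6847 -0.907   0.8288 -2.4535
  3.6277 -0.1817 -0.331 ]
rest [ 0.5671 -0.2073 -1.982 ] [-0.4971  0.4157  0.6279  0.2593  0.2272 -0.9961 -0.3154  0.116 ]
[[569.5839 471.0203]
 [449.8181 495.6959]
 [512.4048 430.1391]
 [402.043  452.1437]
 [516.1136 453.6263]
 [405.8697 475.9446]]
bottle [ 0.4305 -0.0107  0.    ]
jar [ 0.6996 -0.1063  0.    ]
bowl [ 0.7532 -0.0299  0.    ]
cutter [0.7424 0.1424 0.    ]
```

```bash
cat >> h.py <<'E'
def T(pos,Rm):
    X=np.eye(4);X[:3,:3]=Rm;X[:3,3]=pos;return X
def now():
    s=arm.get_state();return T(s['eef_pos'],R.from_euler('xyz',s['ee_rot']).as_matrix())
def hang(pos,yaw,pitch):  # hanger pose; pitch raises x axis
    return T(pos,R.from_euler('zy',[yaw,-pitch]).as_matrix())
def grasp(gp,tilt,back=.003): # tool in hanger frame: grasp pt gp, tilt: body toward +x by tilt
    Rt=R.from_euler('y',tilt).as_matrix()@np.diag([1,-1,-1.]); return T(np.array(gp)-back*Rt[:,2],Rt)
def plan(goals,start=None,nd=3):
    """goals: tool poses; prints calls (list of rows x count)"""
    C=now() if start is None else start
    for g in goals:
        k=0
        while k<8:
            k+=1; d=np.linalg.inv(C)@g; rv=R.from_matrix(d[:3,:3]).as_rotvec()/(np.pi/2); t=d[:3,3]/.1
            s=min(1,1/max(np.abs(rv).max(),np.abs(t).max(),1e-9)); s=1 if s>.999 else s*.99
            rv,t=np.round(rv*s,nd),np.round(t*s,nd)
            n=max(np.linalg.norm(t)*.1/.0625,np.degrees(np.linalg.norm(rv)*np.pi/2)/10.7)
            C=C@T(t*.1,R.from_rotvec(rv*np.pi/2).as_matrix())
            print('rows>=%.1f'%n,[float(x) for x in np.r_[rv,t]])
            if s==1:break
        print(' -> ',C[:3,3],R.from_matrix(C[:3,:3]).as_euler('xyz'))
    return C
E
python3 - <<'E'
from h import *
p,r=fit([('side',(-.095,-.035,.004),D(68,361)),('side',(-.095,.035,.004),D(45,320)),('side',(.1,0,.019),D(228,277)),('scene',(.1,0,.015),S(487,290)),('scene',(-.015,0.035,.004),S(584,190)),('side',(-.015,-.035,.004),D(139,342))],[.47,.2,-.2])
print('hanger',p,r.ravel())
q,r=fit([('scene',(.038,.055,.125),S(25,165)),('scene',(.038,-.055,.125),S(100,100)),('scene',(-.066,.055,.051),S(112,270)),('scene',(-.066,-.055,.051),S(190,197)),
('side',(.038,.055,.125),D(570,479)),('side',(.038,-.055,.125),D(450,503)),('side',(-.066,.055,.051),D(510,434)),],[.56,-.2,-2])
print('rest',q,r.ravel())
plan([hang([.48,.2,.25],-.21,0)@T([0,0,0],np.diag([1,-1,-1.]))])
E
```

```text
hanger [ 0.471  0.202 -0.206] [-0.5029  1.2694 -1.027  -0.1589 -0.9953 -0.78   -0.7218  0.8526 -6.0233
 10.235  -0.178  -0.3331]
rest [ 0.5642 -0.2087 -1.9777] [-0.5545 -0.1298  0.462  -0.2998  0.2252 -1.6384 -0.4312 -0.5358  0.011
 -1.008   0.0724 -0.7084  0.6085 -0.02  ]
rows>=2.1 [0.0, -0.0, -0.021, 0.99, 0.837, -0.004]
rows>=2.1 [0.0, 0.0, -0.022, 0.99, 0.894, -0.005]
rows>=2.2 [0.0, 0.0, -0.023, 0.99, 0.958, -0.005]
rows>=1.7 [0.001, 0.0, -0.017, 0.724, 0.753, -0.003]
 ->  [0.48 0.2  0.25] [-3.1413  0.     -0.2095]
```

Emit:
arm_command(
  series=[0,0,-0.021,0.99,0.837,0,1,0,0,-0.021,0.99,0.837,0,1,0,0,-0.021,0.99,0.837,0,1],
  force=40,
)

```text
t: 0.52
eef_pos: [0.2918, 0.5213, 0.249]
ee_rot: [3.141, 0.0, -0.31]
force: [0.1, -0.2, 0.9]
width: 0.0875
gripper_force: 0.0
```

Emit:
arm_command(
  series=[0,0,-0.022,0.99,0.894,0,1,0,0,-0.022,0.99,0.894,0,1,0,0,-0.022,0.99,0.894,0,1],
)

```text
t: 0.9
eef_pos: [0.3588, 0.4068, 0.2488]
ee_rot: [-3.142, 0.0, -0.275]
force: [-0.1, 0.4, 0.1]
width: 0.0877
gripper_force: 0.0
```

Emit:
arm_command(
  series=[0,0,-0.023,0.99,0.958,0,1,0,0,-0.023,0.99,0.958,0,1,0,0,-0.023,0.99,0.958,0,1],
)

```text
t: 1.27
eef_pos: [0.4284, 0.2886, 0.2486]
ee_rot: [3.141, 0.0, -0.239]
force: [0.3, 0.4, -0.8]
width: 0.0877
gripper_force: 0.0
```

Emit:
arm_command(
  series=[0,0,-0.017,0.724,0.753,0,1,0,0,-0.017,0.724,0.753,0,1,0,0,-0.017,0.724,0.753,0,1,0,0,-0.017,0.724,0.753,0,1],
)

```text
t: 1.78
eef_pos: [0.4802, 0.2011, 0.2484]
ee_rot: [-3.142, 0.0, -0.21]
force: [0.3, 0.7, -0.6]
width: 0.0879
gripper_force: 0.0
```

Run:
```python
from h import *
import pickle
m=arm.camera_model('wrist');a=arm.grab_frame('wrist');pickle.dump(m,open('w1.pkl','wb'))
cv2.imwrite('pics/w1.png',a);s=arm.get_state();print(s['t'],s['eef_pos'],s['ee_rot'])
P=pl([.471,.202,-.206],[(-.095,-.035,.004),(-.095,.035,.004),(-.015,-.035,.004),(-.015,.035,.004),(.1,0,.03),(.06,0,.042)])
print(proj('wrist',P,m))
uv=proj('wrist',P,m);lo=np.maximum(uv.min(0)-40,0).astype(int);hi=(uv.max(0)+40).astype(int)
c=a[lo[1]:hi[1],lo[0]:hi[0]];k=min(800/c.shape[1],600/c.shape[0],4);print(lo,k)
cv2.imwrite('pics/w1c.png',cv2.resize(c,None,fx=k,fy=k,interpolation=cv2.INTER_CUBIC))
```

```text
1.825 [0.48   0.2014 0.2484] [-3.1416  0.0001 -0.2087]
[[343.6548 240.9169]
 [292.3032 241.078 ]
 [345.2513 184.3251]
 [290.3493 184.4943]
 [317.5239  92.1734]
 [317.6276 128.1599]]
[250  52] 2.6200873362445414
```

View pics/w1c.png

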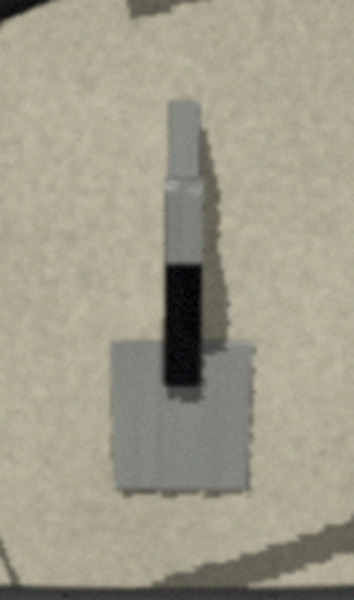

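The wrist crop shows the steel blade with a dark handle and the hook and tab end up. Blade corners are at (116,491), (248,491), (110,340) and (254,342), the tab end is at (184,100), and the hook is visible. It's the right one, so I'll refit and plan the handle grasp.

Run:
```python
from h import *
import pickle
m=pickle.load(open('w1.pkl','rb'))
W=lambda u,v:np.array([250+u/2.62-.3,52+v/2.62-.3])
p,r=fit([('wrist',(-.095,-.035,.004),W(248,491)),('wrist',(-.095,.035,.004),W(116,491)),('wrist',(-.015,-.035,.004),W(254,341)),('wrist',(-.015,.035,.004),W(110,340)),('wrist',(.1,0,.03),W(184,100)),('wrist',(.063,0,.042),W(184,183))],[.471,.202,-.206],{'wrist':m})
print(p,r.ravel())
H=hang([p[0],p[1],0],p[2],0)
G=grasp([.007,0,.0215],np.radians(15))
up=T([0,0,.08],np.eye(3))
C=plan([up@H@G,H@G])
# lifted
C=plan([T([0,0,.28],np.eye(3))@H@G],C)
```

```text
[ 0.4739  0.1993 -0.2123] [ 0.4253 -0.2625 -0.7048 -0.3768  0.1836  0.1014  0.1143  0.3092 -0.0186
 -0.6385 -0.0842  0.8791]
rows>=1.6 [0.0, -0.115, 0.002, 0.015, 0.023, 0.99]
rows>=0.7 [0.0, -0.052, 0.0, 0.088, 0.01, 0.442]
 ->  [0.4815 0.1977 0.1044] [ 3.1413  0.2625 -0.2119]
rows>=1.3 [0.0, 0.0, 0.0, 0.207, -0.0, 0.772]
 ->  [0.4814 0.1977 0.0244] [ 3.1413  0.2625 -0.2119]
rows>=1.6 [0.0, 0.0, 0.0, -0.266, 0.0, -0.99]
rows>=1.6 [0.0, 0.0, 0.0, -0.266, 0.0, -0.99]
rows>=1.2 [0.0, 0.0, 0.0, -0.194, 0.001, -0.724]
 ->  [0.4815 0.1976 0.3044] [ 3.1413  0.2625 -0.2119]
```

Emit:
arm_command(
  series=[0,-0.115,0,0.015,0.023,0.99,1,0,-0.115,0,0.015,0.023,0.99,1,0,-0.115,0,0.015,0.023,0.99,1],
)

```text
t: 2.2
eef_pos: [0.4796, 0.1976, 0.1466]
ee_rot: [3.136, 0.185, -0.21]
force: [-0.3, 1.2, 1.5]
width: 0.0876
gripper_force: 0.0
```

Emit:
arm_command(
  series=[0,-0.052,0,0.088,0.01,0.442,1,0,-0.052,0,0.088,0.01,0.442,1,0,-0.052,0,0.088,0.01,0.442,1],
)

```text
t: 2.58
eef_pos: [0.4825, 0.1975, 0.1069]
ee_rot: [-3.14, 0.259, -0.208]
force: [0.8, 1.3, 0.2]
width: 0.0878
gripper_force: 0.0
```

Emit:
arm_command(
  series=[0,0,0,0.11,0,0.4,1,0,0,0,0.204,0,0.762,1,0,0,0,0.204,0,0.762,1,0,0,0,0.204,0,0.762,1],
)

```text
t: 3.08
eef_pos: [0.4828, 0.1976, 0.0284]
ee_rot: [-3.139, 0.259, -0.208]
force: [-0.7, 0.6, 0.3]
width: 0.0878
gripper_force: 0.0
```

Emit:
arm_command(
  series=[0,0,0,0,0,0,0,0,0,0,0,0,0,0,0,0,0,0,0,0,0,0,0,0,0,0,0,0,0,0,0,0,0,0,0],
  force=40,
)

```text
t: 3.7
eef_pos: [0.4816, 0.1965, 0.0255]
ee_rot: [3.141, 0.262, -0.21]
force: [-0.1, 0.6, -0.1]
width: 0.0434
gripper_force: 0.0
```

Emit:
arm_command(
  series=[0,0,0,0,0,0,0,0,0,0,0,0,0,0,0,0,0,0,0,0,0,0,0,0,0,0,0,0,0,0,0,0,0,0,0],
)

```text
t: 4.32
eef_pos: [0.4817, 0.1966, 0.0256]
ee_rot: [-3.142, 0.262, -0.209]
force: [-0.1, 0.2, -0.4]
width: 0.0174
gripper_force: 39.8
```

```bash
cat >> h.py <<'E'
REST=np.array([.5642,-.2087,-1.9777]); RAIL=np.array([.6014,.196,.1426])
def leaned(up=0,off=0): # hanger on rest, up the slope / off the board
    s=.70711;X=hang([0,0,0],REST[2],np.pi/4);X[:3,3]=pl(REST,[(-.05,0,.035)])[0]+X[:3,:3]@[.095+up,0,off];return X
E
python3 - <<'E'
from h import *
s=arm.get_state();print(s['t'],s['eef_pos'],s['width'],s['gripper_force'])
H=hang([.4739,.1993,0],-.2123,0);G=np.linalg.inv(H)@now();print(G[:3,3]);np.save('G1.npy',G)
L=leaned(.006,.09)
t1=T([0,0,.27],np.eye(3))@H@G
A=hang(np.r_[.50,.12,.28],-.8,.2);B=hang(np.r_[.53,-.08,.28],-1.5,.5)
C=plan([t1,A@G,B@G,L@G])
np.save('C.npy',C)
E
```

```text
4.325 [0.4817 0.1966 0.0256] 0.017432811135343725 39.79283094406128
[ 0.0082 -0.001   0.0256]
rows>=1.6 [-0.0, -0.0, 0.0, -0.266, -0.0, -0.99]
rows>=1.6 [-0.0, -0.0, 0.0, -0.265, -0.0, -0.99]
rows>=1.0 [-0.0, -0.0, 0.0, -0.169, -0.0, -0.628]
 ->  [0.4817 0.1966 0.2956] [-3.1415  0.2622 -0.2094]
rows>=3.3 [0.157, 0.113, 0.344, 0.311, 0.776, -0.192]
 ->  [0.4998 0.1134 0.3061] [-2.9977  0.1206 -0.7697]
rows>=2.6 [0.186, 0.052, 0.248, 0.99, 0.839, -0.217]
rows>=1.4 [0.1, 0.028, 0.133, 0.669, 0.171, -0.16]
 ->  [ 0.5175 -0.0882  0.3023] [-2.633   0.195  -1.3793]
rows>=2.2 [0.125, -0.015, 0.12, 0.99, 0.772, 0.589]
rows>=1.9 [0.108, -0.012, 0.105, 0.99, 0.582, 0.367]
rows>=0.4 [0.02, -0.003, 0.02, 0.205, 0.088, 0.049]
 ->  [ 0.4711 -0.2627  0.0855] [-2.3257  0.4692 -1.6666]
```

Bug: I used extrinsic instead of intrinsic Euler order. Fixing that.

```bash
sed -i "s/'zy'/'ZY'/" h.py
python3 - <<'E'
from h import *
G=np.load('G1.npy');H=hang([.4739,.1993,0],-.2123,0)
t1=T([0,0,.27],np.eye(3))@H@G
A=hang(np.r_[.50,.12,.28],-.8,.2);B=hang(np.r_[.53,-.08,.28],-1.5,.5)
C=plan([t1,A@G,B@G,leaned(.006,.09)@G,leaned(.006,.003)@G])
np.save('C.npy',C)
E
```

```text
rows>=1.6 [-0.0, -0.0, 0.0, -0.266, -0.0, -0.99]
rows>=1.6 [-0.0, -0.0, 0.0, -0.265, -0.0, -0.99]
rows>=1.0 [-0.0, -0.0, 0.0, -0.169, -0.0, -0.628]
 ->  [0.4817 0.1966 0.2956] [-3.1415  0.2622 -0.2094]
rows>=3.3 [0.06, 0.124, 0.37, 0.317, 0.736, -0.2]
 ->  [0.5014 0.1172 0.3067] [ 3.141   0.0614 -0.7972]
rows>=2.6 [-0.025, 0.115, 0.282, 0.99, 0.727, -0.058]
rows>=1.5 [-0.015, 0.067, 0.164, 0.692, 0.133, 0.094]
 ->  [ 0.5287 -0.0749  0.3063] [ 3.1399 -0.2374 -1.4977]
rows>=2.3 [-0.087, 0.136, 0.216, 0.445, -0.383, 0.99]
rows>=0.7 [-0.026, 0.042, 0.067, 0.019, -0.188, 0.302]
 ->  [ 0.5849 -0.1582  0.194 ] [ 3.14   -0.5235 -1.9742]
rows>=1.4 [-0.001, -0.0, 0.0, 0.225, 0.001, 0.841]
 ->  [ 0.5605 -0.2147  0.1324] [ 3.1384 -0.5235 -1.9742]
```

Emit:
arm_command(
  series=[0,0,0,-0.13,0,-0.5,0,0,0,0,-0.266,0,-0.99,0,0,0,0,-0.266,0,-0.99,0],
)

```text
t: 4.7
eef_pos: [0.4836, 0.1977, 0.1319]
ee_rot: [-3.136, 0.257, -0.207]
force: [-0.2, -0.5, -2.8]
width: 0.0174
gripper_force: 39.8
```

Emit:
arm_command(
  series=[0,0,0,-0.265,0,-0.99,0,0,0,0,-0.265,0,-0.99,0],
)

```text
t: 4.95
eef_pos: [0.4816, 0.1965, 0.2318]
ee_rot: [3.141, 0.262, -0.209]
force: [0.9, -0.2, -2.6]
width: 0.0174
gripper_force: 39.8
```

Emit:
arm_command(
  series=[0,0,0,-0.169,0,-0.628,0,0,0,0,-0.169,0,-0.628,0,0,0,0,-0.169,0,-0.628,0],
)

```text
t: 5.32
eef_pos: [0.481, 0.1966, 0.2944]
ee_rot: [3.141, 0.264, -0.21]
force: [-0.2, 0.5, -2.7]
width: 0.0171
gripper_force: 39.8
```

Emit:
arm_command(
  series=[0.06,0.124,0.37,0.317,0.736,-0.2,0,0.06,0.124,0.37,0.317,0.736,-0.2,0,0.06,0.124,0.37,0.317,0.736,-0.2,0,0.06,0.124,0.37,0.317,0.736,-0.2,0,0.06,0.124,0.37,0.317,0.736,-0.2,0],
)

```text
t: 5.95
eef_pos: [0.5001, 0.1169, 0.3047]
ee_rot: [3.137, 0.063, -0.797]
force: [-0.7, -0.3, -2.6]
width: 0.0172
gripper_force: 39.8
```

Emit:
arm_command(
  series=[-0.025,0.115,0.282,0.99,0.727,-0.058,0,-0.025,0.115,0.282,0.99,0.727,-0.058,0,-0.025,0.115,0.282,0.99,0.727,-0.058,0,-0.025,0.115,0.282,0.99,0.727,-0.058,0],
)

```text
t: 6.45
eef_pos: [0.518, -0.0047, 0.3048]
ee_rot: [3.112, -0.127, -1.235]
force: [0.2, 0.6, -2.9]
width: 0.0175
gripper_force: 39.8
```

Emit:
arm_command(
  series=[-0.015,0.067,0.164,0.692,0.133,0.094,0,-0.015,0.067,0.164,0.692,0.133,0.094,0,-0.015,0.067,0.164,0.692,0.133,0.094,0,-0.015,0.067,0.164,0.692,0.133,0.094,0],
)

```text
t: 6.95
eef_pos: [0.5288, -0.0742, 0.306]
ee_rot: [3.138, -0.236, -1.494]
force: [0.7, 0.2, -2.4]
width: 0.0173
gripper_force: 39.8
```

Run:
```python
from h import *
s=arm.get_state();print(s['t'],s['q'],s['eef_pos'],s['ee_rot'],s['width'],s['gripper_force'])
G=np.load('G1.npy')
C=plan([leaned(.006,.09)@G,leaned(.006,.003)@G])
```

```text
6.95 [ 0.3811  0.0783 -0.3383  0.2373 -1.238  -0.3916] [ 0.5288 -0.0742  0.306 ] [ 3.1384 -0.2361 -1.4936] 0.017305123897907043 39.7893762588501
rows>=2.3 [-0.087, 0.137, 0.219, 0.455, -0.381, 0.99]
rows>=0.7 [-0.026, 0.041, 0.067, 0.02, -0.188, 0.301]
 ->  [ 0.5849 -0.1582  0.1939] [ 3.14   -0.5225 -1.9748]
rows>=1.4 [-0.0, 0.0, -0.0, 0.227, 0.001, 0.84]
 ->  [ 0.5605 -0.2147  0.1324] [ 3.14   -0.5225 -1.9748]
```

Emit:
arm_command(
  series=[-0.087,0.137,0.219,0.455,-0.381,0.99,0,-0.087,0.137,0.219,0.455,-0.381,0.99,0,-0.087,0.137,0.219,0.455,-0.381,0.99,0,-0.087,0.137,0.219,0.455,-0.381,0.99,0],
)

```text
t: 7.45
eef_pos: [0.572, -0.1388, 0.2194]
ee_rot: [3.124, -0.458, -1.857]
force: [-0.1, 0.1, -1.7]
width: 0.0174
gripper_force: 39.8
```

Emit:
arm_command(
  series=[-0.026,0.041,0.067,0.02,-0.188,0.301,0,-0.026,0.041,0.067,0.02,-0.188,0.301,0,-0.026,0.041,0.067,0.02,-0.188,0.301,0],
)

```text
t: 7.82
eef_pos: [0.5849, -0.1588, 0.1956]
ee_rot: [-3.14, -0.521, -1.977]
force: [-0.6, 0.3, -2.4]
width: 0.0173
gripper_force: 39.8
```

Run:
```python
from h import *
G=np.load('G1.npy')
C=plan([leaned(.006,.004)@G])
a=cv2.resize(arm.grab_frame('scene')[155:265,195:335],(560,440),interpolation=cv2.INTER_CUBIC)
b=cv2.resize(arm.grab_frame('side')[210:300,330:430],(400,360),interpolation=cv2.INTER_CUBIC)
c=np.zeros((440,800,3),np.uint8);c[:,:440]=a[:,:440];c[:360,440:]=b[:,:360];cv2.imwrite('pics/p1.png',c)
```

```text
rows>=1.4 [-0.001, 0.002, -0.002, 0.212, 0.004, 0.842]
 ->  [ 0.5608 -0.2141  0.1331] [ 3.1395 -0.5238 -1.9738]
```

View pics/p1.png

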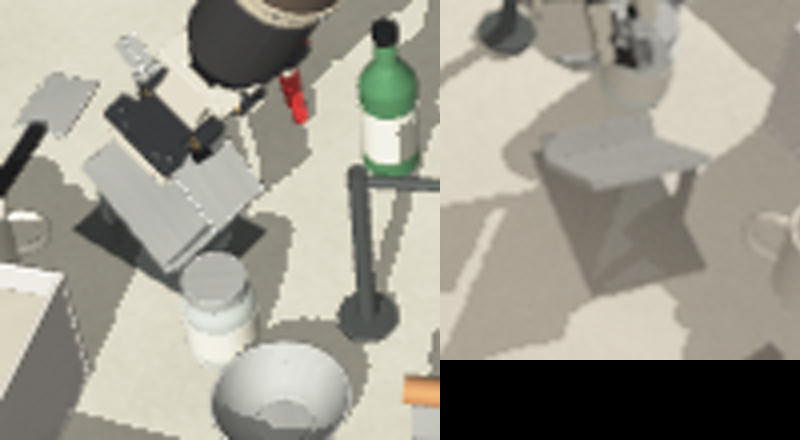

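The turner is held parallel over the board, blade at (220,185) above the lip, with the gripper clear of the bottle and jar. I'll lower it.

Emit:
arm_command(
  series=[0,0,0,0.12,0,0.45,0,0,0,0,0.17,0,0.67,0,0,0,0,0.2,0,0.78,0,0,0,0,0.212,0.004,0.842,0,0,0,0,0.212,0.004,0.842,0,0,0,0,0.212,0.004,0.842,0],
)

```text
t: 8.68
eef_pos: [0.561, -0.2142, 0.1327]
ee_rot: [-3.14, -0.522, -1.98]
force: [0.4, 0.3, -2.7]
width: 0.0175
gripper_force: 39.8
```

Emit:
arm_command(
  series=[0,0,0,0.008,0,0.03,0,0,0,0,0.008,0,0.03,0,0,0,0,0.008,0,0.03,0],
)

```text
t: 9.05
eef_pos: [0.5603, -0.2162, 0.1305]
ee_rot: [-3.14, -0.522, -1.98]
force: [-0.1, 5.8, 3.4]
width: 0.0171
gripper_force: 39.8
```

Contact with the board. Release.

Emit:
arm_command(
  series=[0,0,0,0,0,0,0.2,0,0,0,0,0,0,0.3,0,0,0,0,0,0,0.5,0,0,0,0,0,0,0.8,0,0,0,0,0,0,0.8,0,0,0,0,0,0,0.8,0,0,0,0,0,0,0.8],
)

```text
t: 9.93
eef_pos: [0.5594, -0.2167, 0.1299]
ee_rot: [-3.141, -0.523, -1.98]
force: [0.1, 0.4, 0.3]
width: 0.0679
gripper_force: 0.1
```

Emit:
arm_command(
  series=[0,0,0,-0.1,0,-0.3,0.8,0,0,0,-0.2,0,-0.9,0.8,0,0,0,-0.2,0,-0.9,0.8],
)

```text
t: 10.3
eef_pos: [0.5876, -0.1572, 0.2013]
ee_rot: [-3.134, -0.52, -1.98]
force: [-0.3, 1.1, -0.1]
width: 0.0699
gripper_force: 0.0
```

Emit:
arm_command(
  series=[0,0,0,0,0,-0.9,1,0,0,0,0,0,-0.9,1,0,0,0,0,0,-0.9,1],
)

```text
t: 10.68
eef_pos: [0.6031, -0.1173, 0.2773]
ee_rot: [-3.138, -0.521, -1.98]
force: [-0.4, -0.9, -0.8]
width: 0.0869
gripper_force: 0.0
```

Run:
```python
from h import *
import pickle
print(arm.get_state()['eef_pos'])
m=arm.camera_model('wrist');w=arm.grab_frame('wrist');pickle.dump(m,open('w2.pkl','wb'));cv2.imwrite('pics/w2.png',w)
cv2.imwrite('pics/s2.png',arm.grab_frame('scene'));cv2.imwrite('pics/d2.png',arm.grab_frame('side'))
X=leaned();P=[(-.095,-.035,.004),(-.095,.035,.004),(-.015,-.035,.004),(-.015,.035,.004),(.1,0,.03),(.063,0,.042)]
W=np.array(P)@X[:3,:3].T+X[:3,3];uv=proj('wrist',W,m);print(uv)
lo=np.maximum(uv.min(0)-50,0).astype(int);hi=(uv.max(0)+50).astype(int);c=w[lo[1]:hi[1],lo[0]:hi[0]]
k=min(420/c.shape[1],600/c.shape[0]);print(lo,k)
o=np.zeros((600,800,3),np.uint8);c=cv2.resize(c,None,fx=k,fy=k,interpolation=cv2.INTER_CUBIC);o[:c.shape[0],:c.shape[1]]=c
a=cv2.imread('pics/s2.png')[160:235,205:280];o[:375,425:]=cv2.resize(a,(375,375),interpolation=cv2.INTER_CUBIC)
b=cv2.imread('pics/d2.png')[220:265,340:415];o[375:600,425:]=cv2.resize(b,(375,225),interpolation=cv2.INTER_CUBIC)
cv2.imwrite('pics/p2.png',o)
print(proj('scene',W),proj('side',W))
```

```text
[ 0.6031 -0.1173  0.2773]
[[345.2584 229.3741]
 [291.0437 229.3736]
 [348.5215 174.9963]
 [287.5592 175.0238]
 [317.7438  79.4299]
 [317.7844 121.0944]]
[237  29] 2.4
[[251.2064 207.0942]
 [239.2729 217.9259]
 [238.9944 191.3047]
 [226.6509 201.902 ]
 [217.2362 171.5695]
 [224.5487 178.6673]] [[361.019  247.5814]
 [378.5604 243.965 ]
 [368.1325 250.7684]
 [386.6061 246.916 ]
 [388.7161 246.0869]
 [383.9028 241.0583]]
```

View pics/p2.png

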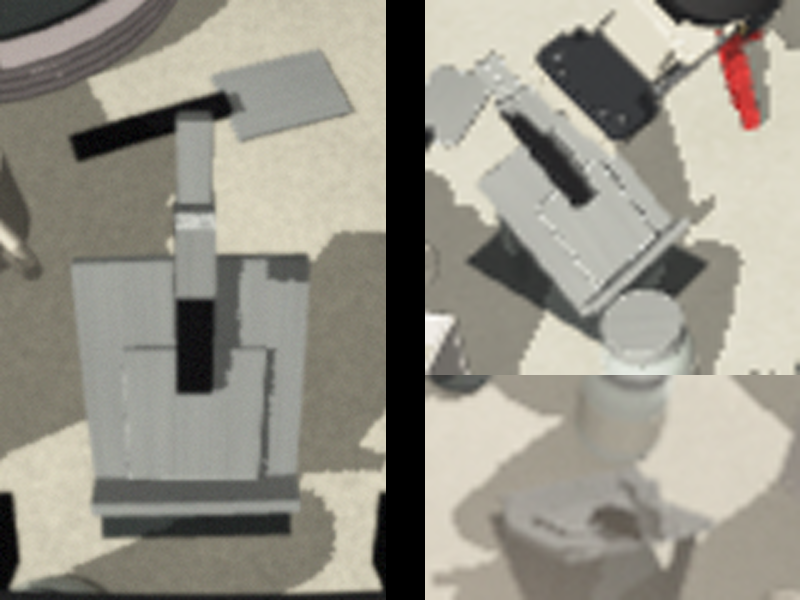

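The turner is seated on the lip: blade top edge at wrist crop (124–270,348), tab end at (193,113). That agrees with the predicted pose to 2–3 px. Next is the tab grasp.

Run:
```python
from h import *
X=leaned(.001,0);G=grasp([.089,0,.019],np.radians(50));np.save('G2.npy',G)
back=lambda d:X@G@T([0,0,-d],np.eye(3))
plan([back(.12),back(0)])
```

```text
rows>=2.0 [0.001, -0.233, -0.001, 0.99, -0.013, 0.385]
rows>=1.3 [0.0, -0.156, -0.0, 0.713, -0.007, 0.003]
 ->  [ 0.5333 -0.2804  0.3018] [ 3.1412  0.087  -1.9781]
rows>=1.6 [0.0, -0.0, -0.0, -0.0, -0.0, 0.99]
rows>=0.3 [0.0, -0.0, -0.0, -0.0, -0.0, 0.21]
 ->  [ 0.5374 -0.2709  0.1822] [ 3.1412  0.087  -1.9781]
```

Emit:
arm_command(
  series=[0.001,-0.233,0,0.99,-0.013,0.385,1,0.001,-0.233,0,0.99,-0.013,0.385,1,0.001,-0.233,0,0.99,-0.013,0.385,1,0.001,-0.233,0,0.99,-0.013,0.385,1],
)

```text
t: 11.32
eef_pos: [0.5603, -0.2164, 0.2912]
ee_rot: [-3.141, -0.158, -1.982]
force: [0.5, 1.0, -0.0]
width: 0.0874
gripper_force: 0.0
```

Emit:
arm_command(
  series=[0,-0.156,0,0.713,-0.007,0,1,0,-0.156,0,0.713,-0.007,0,1,0,-0.156,0,0.713,-0.007,0,1,0,-0.156,0,0.713,-0.007,0,1],
)

```text
t: 11.82
eef_pos: [0.5343, -0.2788, 0.3016]
ee_rot: [3.141, 0.086, -1.978]
force: [-0.2, 0.7, -0.2]
width: 0.0874
gripper_force: 0.0
```

Run:
```python
from h import *
s=arm.get_state();print(s['t'],s['q'],s['eef_pos'],s['ee_rot'])
X=leaned(.001,0);G=np.load('G2.npy')
plan([X@G])
m=arm.camera_model('wrist');w=arm.grab_frame('wrist')
import pickle;pickle.dump(m,open('w3.pkl','wb'))
P=[(-.095,-.035,.004),(-.095,.035,.004),(-.015,-.035,.004),(-.015,.035,.004),(.1,-.007,.03),(.1,.007,.03),(.063,-.008,.042),(.063,.008,.042)]
W=np.array(P)@X[:3,:3].T+X[:3,3];uv=proj('wrist',W,m)
k=4;lo=(uv.mean(0)-[75,75]).astype(int);c=cv2.resize(w[max(lo[1],0):lo[1]+150,lo[0]:lo[0]+150],None,fx=k,fy=k,interpolation=cv2.INTER_CUBIC)
print(lo,np.round((uv-np.maximum(lo,0)+.375)*k));cv2.imwrite('pics/w3.png',c)
```

```text
11.825 [-0.2107  0.2174 -0.0301 -0.088  -1.3082 -0.1738] [ 0.5343 -0.2788  0.3016] [ 3.1407  0.0864 -1.9776]
rows>=1.6 [0.0, -0.0, 0.0, 0.015, 0.001, 0.99]
rows>=0.3 [0.001, -0.001, 0.0, 0.003, 0.001, 0.206]
 ->  [ 0.5374 -0.2708  0.1823] [-3.1409  0.088  -1.9776]
[242 146] [[401. 356.]
 [208. 356.]
 [421. 286.]
 [189. 286.]
 [339. 230.]
 [272. 230.]
 [340. 336.]
 [271. 336.]]
```

View pics/w3.png

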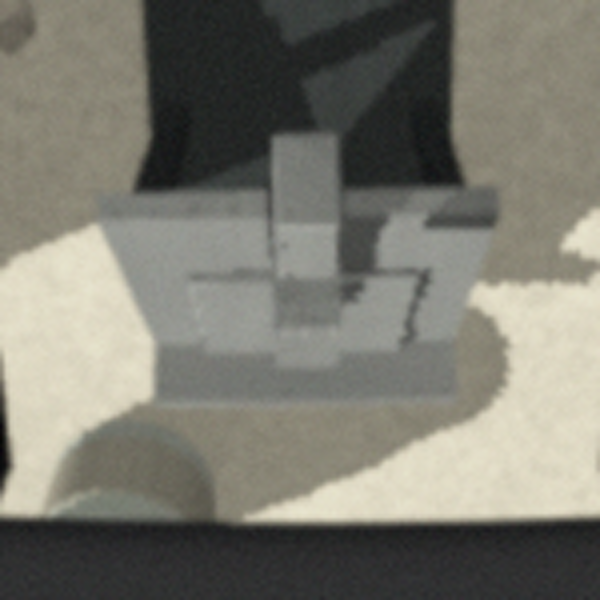

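The tab is centred at crop x 305 (predicted 305) and its end edge is at row ~225 (predicted 230). The prediction is good to about 1 mm, so I'll grasp.

Emit:
arm_command(
  series=[0,0,0,0.01,0,0.6,1,0,0,0,0.015,0,0.99,1,0,0,0,0.015,0,0.99,1],
)

```text
t: 12.25
eef_pos: [0.5358, -0.2713, 0.2009]
ee_rot: [3.136, 0.086, -1.977]
force: [0.5, 0.1, 0.5]
width: 0.0876
gripper_force: 0.0
```

Emit:
arm_command(
  series=[0,0,0,0.003,0,0.206,1,0,0,0,0.003,0,0.206,1,0,0,0,0.003,0,0.206,0.6,0,0,0,0.003,0,0.206,0,0,0,0,0.003,0,0.206,0,0,0,0,0.003,0,0.206,0,0,0,0,0.003,0,0.206,0],
  force=60,
)

```text
t: 13.12
eef_pos: [0.5378, -0.2722, 0.1839]
ee_rot: [-3.14, 0.088, -1.979]
force: [-0.8, 0.8, -0.2]
width: 0.0429
gripper_force: 0.0
```

Emit:
arm_command(
  series=[0,0,0,0,0,0,0,0,0,0,0,0,0,0,0,0,0,0,0,0,0,0,0,0,0,0,0,0,0,0,0,0,0,0,0],
)

```text
t: 13.75
eef_pos: [0.5379, -0.2721, 0.1838]
ee_rot: [-3.14, 0.088, -1.979]
force: [0.2, 0.2, 0.8]
width: 0.0134
gripper_force: 60.0
```

```bash
cat >> h.py <<'E'
def hung(y,up=0,pitch=np.radians(80),zl=.02):  # hook at rail y; zl: rail's place across the mouth
    X=hang([0,0,0],RAIL[2],pitch);X[:3,3]=pl(RAIL,[(0,y,.2+up)])[0]-X[:3,:3]@[.0515,0,zl];return X
E
python3 - <<'E'
from h import *
s=arm.get_state();print(s['t'],s['eef_pos'],s['ee_rot'],s['force'],s['width'],s['gripper_force'])
G=np.linalg.inv(leaned(.001,0))@now();print(G[:3,3]);np.save('G2.npy',G)
L=leaned(.001,.0);d=np.pi/180
off=T([.02,0,.14],np.eye(3))@leaned(.001,.04)
up=hang([.53,-.25,.36],-1.6,60*d)
g=[off,up,hang([.54,-.13,.37],-.9,75*d),hang([.56,0.02,.37],-.3,85*d),hung(-.037,.17,90*d,.023)]
C=plan([x@G for x in g])
E
```

```text
13.75 [ 0.5379 -0.2721  0.1838] [-3.1396  0.0879 -1.9788] [0.2069 0.2418 0.777 ] 0.013399196869639758 59.99269366264343
[0.0931 0.0009 0.0213]
rows>=1.7 [-0.0, -0.0, 0.0, -0.306, -0.112, -0.99]
rows>=1.1 [-0.0, -0.0, 0.0, -0.203, -0.075, -0.654]
 ->  [ 0.5691 -0.2461  0.352 ] [-3.1396  0.0879 -1.9788]
rows>=2.4 [0.01, 0.158, -0.232, 0.346, 0.221, -0.99]
rows>=0.1 [0.001, 0.006, -0.009, 0.019, 0.014, -0.034]
 ->  [ 0.5301 -0.2781  0.4512] [-3.1385 -0.1736 -1.6015]
rows>=2.8 [0.094, 0.111, -0.298, -0.99, -0.059, -0.274]
rows>=1.2 [0.04, 0.048, -0.129, -0.339, -0.23, -0.167]
 ->  [ 0.5429 -0.1322  0.4654] [-3.1389 -0.4364 -0.9011]
rows>=3.0 [0.173, 0.097, -0.301, -0.99, -0.92, -0.451]
rows>=0.3 [0.018, 0.01, -0.03, -0.04, -0.138, -0.025]
 ->  [0.5477 0.0248 0.4646] [-3.1387 -0.6108 -0.302 ]
rows>=1.7 [0.115, 0.036, -0.15, -0.108, -0.99, 0.361]
rows>=0.8 [0.057, 0.018, -0.074, 0.044, -0.446, 0.262]
 ->  [0.6082 0.1605 0.4115] [-3.1383 -0.6981  0.141 ]
```

Emit:
arm_command(
  series=[0,0,0,-0.09,-0.03,-0.3,0,0,0,0,-0.306,-0.112,-0.99,0,0,0,0,-0.306,-0.112,-0.99,0,0,0,0,-0.306,-0.112,-0.99,0],
)

```text
t: 14.25
eef_pos: [0.5565, -0.2561, 0.2851]
ee_rot: [-3.139, 0.088, -1.979]
force: [-0.4, -0.0, -3.0]
width: 0.0138
gripper_force: 60.0
```

Emit:
arm_command(
  series=[0,0,0,-0.203,-0.075,-0.654,0,0,0,0,-0.203,-0.075,-0.654,0,0,0,0,-0.203,-0.075,-0.654,0],
)

```text
t: 14.62
eef_pos: [0.5686, -0.2458, 0.3505]
ee_rot: [3.142, 0.088, -1.979]
force: [-0.2, -0.3, -3.2]
width: 0.0129
gripper_force: 60.0
```

Emit:
arm_command(
  series=[0.01,0.158,-0.232,0.346,0.221,-0.99,0,0.01,0.158,-0.232,0.346,0.221,-0.99,0,0.01,0.158,-0.232,0.346,0.221,-0.99,0,0.01,0.158,-0.232,0.346,0.221,-0.99,0],
)

```text
t: 15.12
eef_pos: [0.5307, -0.2761, 0.4452]
ee_rot: [-3.141, -0.163, -1.615]
force: [-0.4, 0.9, -3.3]
width: 0.0137
gripper_force: 60.0
```

Emit:
arm_command(
  series=[0.094,0.111,-0.298,-0.99,-0.059,-0.274,0,0.094,0.111,-0.298,-0.99,-0.059,-0.274,0,0.094,0.111,-0.298,-0.99,-0.059,-0.274,0,0.094,0.111,-0.298,-0.99,-0.059,-0.274,0],
)

```text
t: 15.62
eef_pos: [0.5407, -0.1745, 0.4566]
ee_rot: [-3.114, -0.348, -1.135]
force: [0.0, -0.9, -2.2]
width: 0.0137
gripper_force: 60.0
```

Emit:
arm_command(
  series=[0.04,0.048,-0.129,-0.339,-0.23,-0.167,0,0.04,0.048,-0.129,-0.339,-0.23,-0.167,0,0.04,0.048,-0.129,-0.339,-0.23,-0.167,0],
)

```text
t: 16.0
eef_pos: [0.546, -0.1317, 0.4622]
ee_rot: [-3.132, -0.427, -0.922]
force: [1.0, 0.3, -1.9]
width: 0.0136
gripper_force: 60.0
```

Run:
```python
from h import *
s=arm.get_state();print(s['t'],s['q'],s['eef_pos'],s['ee_rot'],s['width'])
G=np.load('G2.npy');d=np.pi/180
C=plan([x@G for x in [hang([.56,0.02,.37],-.3,85*d),hung(-.037,.17,90*d,.023)]])
```

```text
16.0 [ 0.3588 -0.0842 -0.2793  0.4266 -1.2645  0.1849] [ 0.546  -0.1317  0.4622] [-3.1325 -0.4275 -0.9215] 0.013588534551979649
rows>=3.1 [0.171, 0.098, -0.305, -0.99, -0.856, -0.466]
rows>=0.4 [0.021, 0.012, -0.039, -0.051, -0.165, -0.035]
 ->  [0.5477 0.0248 0.4645] [-3.139  -0.6097 -0.3013]
rows>=1.7 [0.115, 0.036, -0.15, -0.107, -0.99, 0.361]
rows>=0.8 [0.057, 0.018, -0.074, 0.045, -0.445, 0.261]
 ->  [0.6082 0.1605 0.4116] [-3.1379 -0.697   0.1413]
```

Emit:
arm_command(
  series=[0.171,0.098,-0.305,-0.99,-0.856,-0.466,0,0.171,0.098,-0.305,-0.99,-0.856,-0.466,0,0.171,0.098,-0.305,-0.99,-0.856,-0.466,0,0.171,0.098,-0.305,-0.99,-0.856,-0.466,0,0.171,0.098,-0.305,-0.99,-0.856,-0.466,0],
)

```text
t: 16.62
eef_pos: [0.5475, 0.0063, 0.4651]
ee_rot: [-3.13, -0.591, -0.378]
force: [0.1, -0.2, -2.9]
width: 0.0141
gripper_force: 60.0
```

Emit:
arm_command(
  series=[0.021,0.012,-0.039,-0.051,-0.165,-0.035,0,0.021,0.012,-0.039,-0.051,-0.165,-0.035,0],
)

```text
t: 16.88
eef_pos: [0.5477, 0.0254, 0.465]
ee_rot: [-3.14, -0.611, -0.297]
force: [0.2, -0.6, -2.9]
width: 0.0137
gripper_force: 60.0
```

Emit:
arm_command(
  series=[0.115,0.036,-0.15,-0.107,-0.99,0.361,0,0.115,0.036,-0.15,-0.107,-0.99,0.361,0,0.115,0.036,-0.15,-0.107,-0.99,0.361,0],
)

```text
t: 17.25
eef_pos: [0.5881, 0.117, 0.4273]
ee_rot: [-3.137, -0.667, -0.002]
force: [0.0, -0.3, -3.0]
width: 0.0136
gripper_force: 60.0
```

Emit:
arm_command(
  series=[0.057,0.018,-0.074,0.045,-0.445,0.261,0,0.057,0.018,-0.074,0.045,-0.445,0.261,0,0.057,0.018,-0.074,0.045,-0.445,0.261,0,0.057,0.018,-0.074,0.045,-0.445,0.261,0],
)

```text
t: 17.75
eef_pos: [0.6076, 0.1606, 0.4131]
ee_rot: [-3.139, -0.699, 0.144]
force: [-0.4, -0.2, -1.3]
width: 0.0133
gripper_force: 60.0
```

Run:
```python
from h import *
s=arm.get_state();print(s['t'],s['q'],s['eef_pos'],s['ee_rot'],s['width'])
G=np.load('G2.npy');d=np.pi/180
X=now()@np.linalg.inv(G)
C=plan([hung(-.037,.17,90*d,.023)@G])
P=np.array([(-.095,-.035,0),(-.095,.035,0),(-.015,-.035,0),(-.015,.035,0),(.03,0,.042),(.066,0,.042),(.1,0,.03)])
W=P@X[:3,:3].T+X[:3,3]
o=np.zeros((400,800,3),np.uint8)
for i,n in enumerate(['scene','side']):
    a=arm.grab_frame(n);cv2.imwrite(f'pics/{n}3.png',a);uv=proj(n,W);lo=(uv.mean(0)-50).astype(int);print(lo,np.round((uv-lo+.375)*4)+[400*i,0])
    o[:,400*i:400*i+400]=cv2.resize(a[lo[1]:lo[1]+100,lo[0]:lo[0]+100],(400,400),interpolation=cv2.INTER_CUBIC)
cv2.imwrite('pics/p3.png',o)
```

```text
17.75 [ 0.7048 -0.1573 -0.6354  0.6715 -0.5786  0.5362] [0.6076 0.1606 0.4131] [-3.1393 -0.6993  0.1442] 0.013311653332655379
rows>=0.0 [-0.001, -0.001, 0.001, -0.005, 0.001, 0.016]
 ->  [0.6082 0.1606 0.4116] [-3.1395 -0.6977  0.1421]
[274 129] [[160. 292.]
 [241. 297.]
 [161. 228.]
 [244. 233.]
 [207. 157.]
 [208. 125.]
 [208. 103.]]
[274  90] [[639. 290.]
 [586. 257.]
 [643. 225.]
 [588. 192.]
 [586. 190.]
 [588. 157.]
 [598. 120.]]
```

View pics/p3.png

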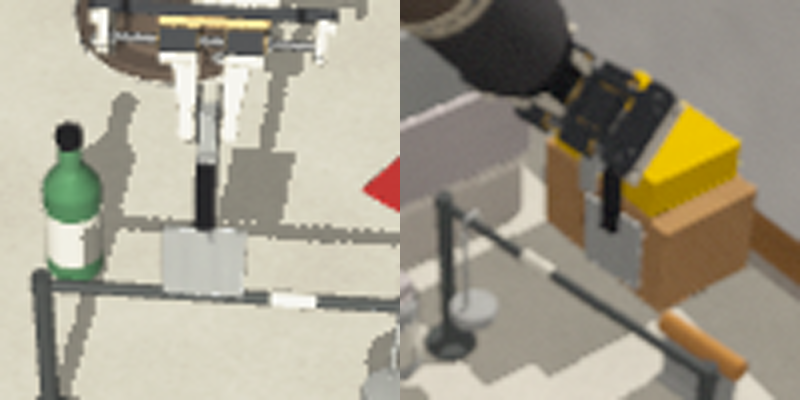

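The blade corners match the prediction within 1–2 px (scene (165,293)/(243,295), side (638,288)). The turner is upright, its blade on the far side of the rail and about 80 mm short of the band. I'll descend.

Run:
```python
from h import *
G=np.load('G2.npy');d=np.pi/180
C=plan([x@G for x in [hung(-.037,.07,90*d,.023),hung(-.037,.03,90*d,.023),hung(-.037,.001,90*d,.021)]])
```

```text
rows>=1.6 [-0.001, -0.001, 0.002, -0.648, 0.005, 0.781]
 ->  [0.6082 0.1605 0.3116] [-3.1379 -0.6978  0.1405]
rows>=0.6 [-0.0, -0.0, -0.0, -0.257, 0.001, 0.307]
 ->  [0.6082 0.1605 0.2716] [-3.1379 -0.6978  0.1405]
rows>=0.5 [-0.0, -0.0, -0.0, -0.202, 0.001, 0.209]
 ->  [0.6062 0.1602 0.2426] [-3.1379 -0.6978  0.1405]
```

Emit:
arm_command(
  series=[-0.001,-0.001,0.002,-0.3,0,0.36,0,-0.001,-0.001,0.002,-0.5,0,0.6,0,-0.001,-0.001,0.002,-0.648,0.005,0.781,0,-0.001,-0.001,0.002,-0.648,0.005,0.781,0],
)

```text
t: 18.35
eef_pos: [0.6077, 0.1587, 0.3089]
ee_rot: [3.142, -0.694, 0.142]
force: [0.1, -1.9, -2.7]
width: 0.0136
gripper_force: 60.0
```

Emit:
arm_command(
  series=[0,0,0,-0.13,0,0.15,0,0,0,0,-0.257,0,0.307,0,0,0,0,-0.257,0,0.307,0],
)

```text
t: 18.73
eef_pos: [0.609, 0.1596, 0.2801]
ee_rot: [3.141, -0.685, 0.138]
force: [0.2, -0.0, -2.9]
width: 0.0136
gripper_force: 60.0
```

Emit:
arm_command(
  series=[0,0,0,-0.1,0,0.1,0,0,0,0,-0.202,0,0.209,0,0,0,0,-0.202,0,0.209,0],
)

```text
t: 19.1
eef_pos: [0.606, 0.1643, 0.2657]
ee_rot: [3.134, -0.664, 0.145]
force: [10.5, 0.8, -3.6]
width: 0.0133
gripper_force: 60.0
```

Run:
```python
from h import *
s=arm.get_state();print(s['t'],s['eef_pos'],s['ee_rot'],s['force'],s['width'])
G=np.load('G2.npy');d=np.pi/180
X=now()@np.linalg.inv(G);h=X[:3,:3]@[.0515,0,.02]+X[:3,3];c,s_=np.cos(RAIL[2]),np.sin(RAIL[2]);e=h[:2]-RAIL[:2];print('hook in rail',c*e[0]+s_*e[1],-s_*e[0]+c*e[1],h[2]-.2)
C=plan([hung(-.037,0,80*d)@G])
```

```text
19.1 [0.606  0.1643 0.2657] [ 3.1342 -0.6641  0.1455] [10.4883  0.8321 -3.6162] 0.013332367190138153
hook in rail -6.08413075024539e-05 -0.03322014206776072 0.024092903349803463
rows>=0.8 [0.005, -0.09, 0.002, -0.105, 0.04, 0.23]
 ->  [0.6124 0.1611 0.2411] [-3.1388 -0.5227  0.1413]
```

Run:
```python
from h import *
s=arm.get_state();print(s['q'],s['force'])
G=np.load('G2.npy');d=np.pi/180
C=now()
for g in [hung(-.037,.027,80*d,.0265),hung(-.037,.012,78*d,.023),hung(-.037,0.001,77*d,.0205)]: C=plan([g@G],C)
```

```text
[ 0.2908 -0.0356 -0.9575  1.6652 -0.0972 -0.2097] [10.4883  0.8321 -3.6162]
rows>=0.8 [0.005, -0.09, 0.002, 0.105, 0.041, 0.065]
 ->  [0.6187 0.162  0.2671] [-3.1388 -0.5227  0.1413]
rows>=0.2 [-0.0, -0.022, 0.0, -0.091, 0.0, 0.118]
 ->  [0.6167 0.1618 0.2523] [-3.1388 -0.4882  0.1414]
rows>=0.2 [-0.0, -0.011, 0.0, -0.065, 0.001, 0.085]
 ->  [0.615  0.1615 0.2417] [-3.1389 -0.4709  0.1415]
```

The wrist has run near singular (q5≈0, q4 and q3 near their limits) because the tool is tilted too far outward. I'll back up first.

Emit:
arm_command(
  series=[0,0,0,0.2,0,-0.21,0,0,0,0,0.46,0,-0.52,0,0,0,0,0.46,0,-0.52,0,0,0,0,0.46,0,-0.52,0],
)

```text
t: 19.6
eef_pos: [0.6081, 0.1677, 0.3348]
ee_rot: [3.14, -0.663, 0.144]
force: [0.6, 2.0, -2.6]
width: 0.0135
gripper_force: 60.0
```

Run:
```python
from h import *
s=arm.get_state();print(s['t'],s['q'],s['eef_pos'],s['ee_rot'],s['force'])
G=np.load('G2.npy');X=now()@np.linalg.inv(G);h=X[:3,:3]@[.0515,0,.02]+X[:3,3];c,s_=np.cos(RAIL[2]),np.sin(RAIL[2]);e=h[:2]-RAIL[:2];print('hook in rail',c*e[0]+s_*e[1],-s_*e[0]+c*e[1],h[2]-.2)
```

```text
19.6 [ 0.6525 -0.0921 -0.7749  0.8336 -0.4182  0.3682] [0.6081 0.1677 0.3348] [ 3.1401 -0.6627  0.1443] [ 0.5574  1.954  -2.6478]
hook in rail 0.002522014734492278 -0.030003985193948673 0.09324087402536574
```

```bash
cat >> h.py <<'E'
def hx(y,d,pdeg,zl): 
    X=hung(y,0,np.radians(pdeg),zl); return X@T([d,0,0],np.eye(3))
def hookrail(G):
    X=now()@np.linalg.inv(G);h=X[:3,:3]@[.0515,0,.02]+X[:3,3];c,s=np.cos(RAIL[2]),np.sin(RAIL[2]);e=h[:2]-RAIL[:2]
    return np.r_[c*e[0]+s*e[1],-s*e[0]+c*e[1],h[2]-.2,np.degrees(np.arcsin(X[2,0]))]
E
python3 - <<'E'
from h import *
G=np.load('G2.npy')
C=plan([x@G for x in [hx(-.037,.13,82,.024),hx(-.037,.13,73,.023),hx(-.037,.06,73,.023)]])
E
```

```text
rows>=0.7 [0.002, -0.067, 0.002, 0.402, 0.072, -0.127]
 ->  [0.6328 0.164  0.3696] [-3.1378 -0.5574  0.1406]
rows>=0.8 [-0.001, -0.1, -0.0, 0.182, 0.0, 0.184]
 ->  [0.6577 0.1676 0.3636] [-3.1396 -0.4003  0.1411]
rows>=1.1 [0.0, 0.0, -0.0, -0.449, 0.002, 0.537]
 ->  [0.6375 0.1647 0.2967] [-3.1396 -0.4003  0.1411]
```

Emit:
arm_command(
  series=[0.002,-0.067,0.002,0.402,0.072,-0.127,0,0.002,-0.067,0.002,0.402,0.072,-0.127,0,0.002,-0.067,0.002,0.402,0.072,-0.127,0],
)

```text
t: 19.98
eef_pos: [0.6349, 0.1606, 0.3682]
ee_rot: [3.14, -0.558, 0.139]
force: [0.6, 0.3, -2.4]
width: 0.0137
gripper_force: 60.0
```

Emit:
arm_command(
  series=[0,-0.1,0,0.182,0,0.184,0,0,-0.1,0,0.182,0,0.184,0,0,-0.1,0,0.182,0,0.184,0],
)

```text
t: 20.35
eef_pos: [0.6588, 0.162, 0.3595]
ee_rot: [3.138, -0.397, 0.137]
force: [-0.4, -0.2, -2.3]
width: 0.0136
gripper_force: 60.0
```

Run:
```python
from h import *
s=arm.get_state();print(s['t'],s['q'],s['eef_pos'],s['ee_rot'],s['force'])
G=np.load('G2.npy');print(hookrail(G))
C=plan([x@G for x in [hx(-.037,.06,73,.023),hx(-.037,.02,73,.022),hx(-.037,.0,73,.02)]])
```

```text
20.35 [ 0.6214  0.0934 -0.242   0.2375 -0.8956  0.9683] [0.6588 0.162  0.3595] [ 3.1377 -0.3973  0.1368] [-0.4443 -0.2327 -2.3051]
[ 0.0409 -0.0429  0.1194 72.798 ]
rows>=1.1 [0.005, 0.002, -0.003, -0.434, -0.058, 0.499]
 ->  [0.6375 0.1647 0.2967] [-3.1396 -0.4004  0.1419]
rows>=0.6 [0.0, 0.0, 0.0, -0.265, 0.001, 0.3]
 ->  [0.6249 0.1629 0.2587] [-3.1396 -0.4004  0.1419]
rows>=0.3 [0.0, 0.0, 0.0, -0.143, 0.0, 0.141]
 ->  [0.6173 0.1618 0.2402] [-3.1396 -0.4004  0.1419]
```

Much better joint posture (q4 0.24, q5 −0.90). Descending.

Emit:
arm_command(
  series=[0.005,0.002,-0.003,-0.22,-0.05,0.25,0,0.005,0.002,-0.003,-0.434,-0.058,0.499,0,0.005,0.002,-0.003,-0.434,-0.058,0.499,0,0.005,0.002,-0.003,-0.434,-0.058,0.499,0],
)

```text
t: 20.85
eef_pos: [0.6374, 0.1664, 0.3004]
ee_rot: [-3.136, -0.404, 0.144]
force: [0.9, 0.1, -0.9]
width: 0.0135
gripper_force: 60.0
```

Run:
```python
from h import *
s=arm.get_state();print(s['t'],s['q'],s['eef_pos'],s['ee_rot'],s['force'])
G=np.load('G2.npy');print(hookrail(G))
C=plan([x@G for x in [hx(-.037,.02,73,.022),hx(-.037,.0,73,.02)]])
```

```text
20.85 [ 0.6447  0.0857 -0.4002  0.2751 -0.7427  0.8997] [0.6374 0.1664 0.3004] [-3.1358 -0.4039  0.1435] [ 0.9194  0.1352 -0.8928]
[ 0.0206 -0.0352  0.0602 73.1796]
rows>=0.7 [-0.003, -0.002, 0.001, -0.281, 0.019, 0.333]
 ->  [0.625  0.1629 0.2587] [-3.1398 -0.4007  0.1418]
rows>=0.3 [0.0, 0.0, 0.0, -0.144, 0.0, 0.141]
 ->  [0.6173 0.1618 0.2401] [-3.1398 -0.4007  0.1418]
```

Emit:
arm_command(
  series=[-0.003,-0.002,0.001,-0.14,0.019,0.17,0,-0.003,-0.002,0.001,-0.281,0.019,0.333,0,-0.003,-0.002,0.001,-0.281,0.019,0.333,0,-0.003,-0.002,0.001,-0.281,0.019,0.333,0],
)

```text
t: 21.35
eef_pos: [0.6256, 0.1637, 0.2589]
ee_rot: [-3.139, -0.401, 0.141]
force: [-0.5, 0.3, -2.0]
width: 0.0133
gripper_force: 60.0
```

Emit:
arm_command(
  series=[0,0,0,-0.07,0,0.07,0,0,0,0,-0.12,0,0.115,0,0,0,0,-0.135,0,0.132,0,0,0,0,-0.135,0,0.132,0],
)

```text
t: 21.85
eef_pos: [0.6191, 0.1634, 0.2419]
ee_rot: [-3.138, -0.403, 0.142]
force: [5.9, -0.9, 2.7]
width: 0.0137
gripper_force: 60.0
```

Run:
```python
from h import *
s=arm.get_state();print(s['t'],s['q'],s['eef_pos'],s['ee_rot'],s['force'])
G=np.load('G2.npy');print(hookrail(G))
C=plan([x@G for x in [hx(-.037,.0,73,.02),hx(-.037,.0,80,.02)]])
```

```text
21.85 [ 0.6555  0.0986 -0.5498  0.3458 -0.5928  0.8025] [0.6191 0.1634 0.2419] [-3.1378 -0.4032  0.1422] [ 5.8643 -0.8536  2.6703]
[ 0.0021 -0.0357  0.0017 73.1423]
rows>=0.0 [-0.001, -0.002, 0.0, -0.025, 0.013, 0.008]
 ->  [0.6173 0.1618 0.2401] [-3.1394 -0.4001  0.1422]
rows>=0.7 [0.0, 0.078, 0.0, -0.042, -0.0, -0.029]
 ->  [0.6124 0.1611 0.2412] [-3.1392 -0.5226  0.1419]
```

Hooked and seated: hook at rail (2, −36, 2) mm, with the bar carrying about 5 N. I'll tilt it to near its natural hang and slide toward the band.

Emit:
arm_command(
  series=[0,0.028,0,-0.018,0,-0.015,0,0,0.055,0,-0.035,0,-0.025,0,0,0.055,0,-0.035,0,-0.025,0],
)

```text
t: 22.22
eef_pos: [0.6146, 0.1636, 0.243]
ee_rot: [-3.136, -0.491, 0.143]
force: [5.0, 4.6, 1.0]
width: 0.0139
gripper_force: 60.0
```

Run:
```python
from h import *
s=arm.get_state();print(s['t'],s['q'],s['eef_pos'],s['ee_rot'],s['force'])
G=np.load('G2.npy');h=hookrail(G);print(h)
X=now()
D=pl([0,0,RAIL[2]],[(0,.0434-h[1],0)])[0]
C=plan([T(D,np.eye(3))@X])
```

```text
22.225 [ 0.6521  0.0539 -0.6977  0.5565 -0.4398  0.6008] [0.6146 0.1636 0.243 ] [-3.1359 -0.4908  0.1426] [4.9797 4.5844 1.0393]
[ 0.0012 -0.0348  0.002  78.1592]
rows>=1.3 [-0.0, 0.0, 0.0, -0.0, -0.782, 0.004]
 ->  [0.6035 0.241  0.243 ] [-3.1359 -0.4908  0.1426]
```

Emit:
arm_command(
  series=[0,0,0,0,-0.1,0,0,0,0,0,0,-0.2,0,0,0,0,0,0,-0.3,0,0,0,0,0,0,-0.4,0,0,0,0,0,0,-0.4,0,0],
)

```text
t: 22.85
eef_pos: [0.6089, 0.2032, 0.2429]
ee_rot: [-3.137, -0.489, 0.142]
force: [5.6, 1.6, 4.9]
width: 0.0135
gripper_force: 60.0
```

Run:
```python
from h import *
s=arm.get_state();print(s['t'],s['q'],s['eef_pos'],s['ee_rot'],s['force'])
G=np.load('G2.npy');h=hookrail(G);print(h)
D=pl([0,0,RAIL[2]],[(0,.0434-h[1],0)])[0]
C=plan([T(D,np.eye(3))@now()])
```

```text
22.85 [ 0.7174  0.0679 -0.6958  0.6056 -0.4576  0.4954] [0.6089 0.2032 0.2429] [-3.1366 -0.4889  0.1419] [5.6016 1.6127 4.8909]
[ 0.0012  0.0052  0.002  78.0536]
rows>=0.6 [0.0, -0.0, 0.0, -0.0, -0.382, 0.002]
 ->  [0.6035 0.241  0.2429] [-3.1366 -0.4889  0.1419]
```

Posture stays fine, so I'll finish the slide and check the position with a picture.

Emit:
arm_command(
  series=[0,0,0,0,-0.1,0,0,0,0,0,0,-0.2,0,0,0,0,0,0,-0.3,0,0,0,0,0,0,-0.382,0,0,0,0,0,0,-0.382,0,0,0,0,0,0,-0.382,0,0],
)

```text
t: 23.6
eef_pos: [0.6035, 0.2404, 0.243]
ee_rot: [-3.137, -0.488, 0.141]
force: [7.4, 1.1, 4.1]
width: 0.0138
gripper_force: 60.0
```

Run:
```python
from h import *
s=arm.get_state();print(s['t'],s['q'],s['eef_pos'],s['ee_rot'],s['force'])
G=np.load('G2.npy');h=hookrail(G);print(h)
o=np.zeros((480,800,3),np.uint8)
B=pl(RAIL,[(0,y,.2) for y in(.0234,.0434,.0634)]);X=now()@np.linalg.inv(G)
P=np.array([(.0515,-.008,.02),(.0515,.008,.02),(-.015,-.035,0),(-.015,.035,0)])@X[:3,:3].T+X[:3,3]
for i,n in enumerate(['scene','side']):
    a=arm.grab_frame(n);cv2.imwrite(f'pics/{n}4.png',a);uv=proj(n,B);lo=(uv[1]-[33,35]).astype(int)
    print(lo,np.round((uv-lo+.417)*6)+[400*i,0],np.round((proj(n,P)-lo+.417)*6)+[400*i,0])
    o[:,400*i:400*i+400]=cv2.resize(a[lo[1]:lo[1]+80,lo[0]:lo[0]+67],(400,480),interpolation=cv2.INTER_CUBIC)
cv2.imwrite('pics/p4.png',o)
```

```text
23.6 [ 0.7766  0.085  -0.6863  0.6414 -0.4771  0.4086] [0.6035 0.2404 0.243 ] [-3.1369 -0.4885  0.1412] [7.3751 1.089  4.1482]
[ 0.001   0.0428  0.002  78.0263]
[313 168] [[171. 215.]
 [205. 217.]
 [239. 219.]] [[190. 215.]
 [217. 217.]
 [139. 296.]
 [255. 303.]]
[274 121] [[627. 226.]
 [605. 213.]
 [584. 199.]] [[615. 216.]
 [598. 204.]
 [648. 307.]
 [576. 259.]]
```

View pics/p4.png

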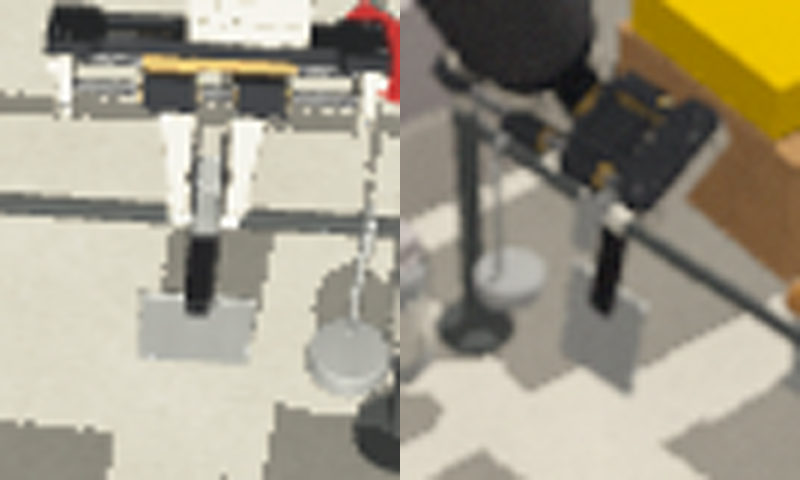

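The blade is at (140–255,295), as predicted, and the hook centre sits at scene x≈203 and side x≈606. The band's middle was measured at 206 and 607, so it is centred to about 1 mm. I'll ease the preload and the grip, then release.

Emit:
arm_command(
  series=[0,0,0,0.01,0,0.003,0,0,0,0,0.015,0,0.003,0,0,0,0,0.015,0,0.003,0,0,0,0,0.015,0,0.003,0],
  force=5,
)

```text
t: 24.2
eef_pos: [0.6037, 0.2399, 0.2419]
ee_rot: [-3.138, -0.486, 0.141]
force: [-0.0, -0.0, 4.7]
width: 0.0136
gripper_force: 5.0
```

Emit:
arm_command(
  series=[0,0,0,0,0,0,0.2,0,0,0,0,0,0,0.25,0,0,0,0,0,0,0.35,0,0,0,0,0,0,0.5,0,0,0,0,0,0,0.6,0,0,0,0,0,0,0.6,0,0,0,0,0,0,0.6],
)

```text
t: 25.08
eef_pos: [0.6033, 0.2392, 0.2409]
ee_rot: [-3.139, -0.484, 0.141]
force: [0.0, 0.5, 0.2]
width: 0.0526
gripper_force: 0.0
```

Emit:
arm_command(
  series=[0,0,0,0,0,-0.15,0.6,0,0,0,0,0,-0.4,0.6,0,0,0,0,0,-0.8,0.6,0,0,0,0,0,-0.95,0.6,0,0,0,0,0,-0.95,0.6,0,0,0,0,0,-0.95,0.6],
)

```text
t: 25.82
eef_pos: [0.5595, 0.2326, 0.324]
ee_rot: [-3.14, -0.483, 0.141]
force: [0.0, -0.3, -0.2]
width: 0.0528
gripper_force: 0.0
```

Run:
```python
from h import *
s=arm.get_state();print(s['t'],s['q'],s['eef_pos'],s['force'],s['width'])
# compare: steel pixels of blade in scene before/after + motion between two frames
def blade(n,a,lo,hi):
    return a
f=[arm.grab_frame('scene') for _ in range(2)]; g=[arm.grab_frame('side') for _ in range(2)]
cv2.imwrite('pics/scene5.png',f[1]);cv2.imwrite('pics/side5.png',g[1])
def band(a,y0,x0,x1,y1):
    c=a[y0:y1,x0:x1].astype(int);return (c.max(2)-c.min(2)<14)&(c.mean(2)>215)
s4=cv2.imread('pics/scene4.png');d4=cv2.imread('pics/side4.png')
for nm,a,b,(x0,x1,y0,y1) in [('scene',s4,f[1],(330,362,212,232)),('side',d4,g[1],(296,318,160,192))]:
    A=cv2.cvtColor(a,cv2.COLOR_BGR2GRAY)[y0:y1,x0:x1];B=cv2.cvtColor(b,cv2.COLOR_BGR2GRAY)[y0-8:y1+8,x0-8:x1+8]
    r=cv2.matchTemplate(B,A,cv2.TM_CCOEFF_NORMED);_,v,_,l=cv2.minMaxLoc(r);print(nm,'shift px',l[0]-8,l[1]-8,v)
print('frame diff',np.abs(f[0].astype(int)-f[1])[205:240,325:365].mean())
for r in (200,201,202,203,204,205): print(r,f[1][r,330:364].mean(1).astype(int))
```

```text
25.825 [ 0.8735 -0.0501 -0.5882  0.4882 -0.7203  0.5191] [0.5595 0.2326 0.324 ] [ 0.007  -0.3431 -0.2428] 0.05281694846929924
scene shift px 0 0 0.972119927406311
side shift px 0 0 0.9854100346565247
frame diff 0.3523809523809524
200 [210 212 213 213 213 211 210 209 210 211 210 209 205 206 207 171 180 177
 176 165 132 130 131 144 206 207 204 204 207 209 210 207 207 208]
201 [118 115 118 145 142 146 174 172 173 170 173 208 184 182 178 152 177 175
 174 160 131 131 131 144 206 206 203 204 206 206 206 207 208 209]
202 [101 100  98 100  98  97 101 100  99  98 102 158 231 228 223 141 176 176
 176 173 194 170 161 156 170 167 164 170 208 208 209 210 209 209]
203 [105 107 110 110 111 111 110 110 110 110 116 182 244 244 242 153 176 176
 173 174 242 241 236 135  99  97  95  95 101 102 102 120 118 118]
204 [113 116 117 120 118 100  97  98  98  99 110 179 244 245 243 156 181 180
 179 197 245 245 243 152 111 110 109 108 107 106 106 103 101 100]
205 [208 209 209 209 211 208 208 201 159 162 165 174 211 209 175 183 186 185
 179 173 241 242 240 102 100  99 101 101 100 102 102 103 104 105]
```

The turner did not move on release (0 px shift). The band shows on both sides of the hook: band 341–353 px, hook centre about 347 px. I'll let it settle briefly, then hand in.

Emit:
arm_command(
  series=[0,0,0,0,0,-0.3,0.6,0,0,0,0,0,-0.3,0.6,0,0,0,0,0,-0.3,0.6,0,0,0,0,0,-0.3,0.6,0,0,0,0,0,-0.3,0.6,0,0,0,0,0,-0.3,0.6,0,0,0,0,0,-0.3,0.6,0,0,0,0,0,-0.3,0.6],
)

```text
t: 27.02
eef_pos: [0.5458, 0.2307, 0.3515]
ee_rot: [-3.139, -0.484, 0.141]
force: [0.1, -0.7, -0.6]
width: 0.0523
gripper_force: 0.0
```

```bash
python3 -c "
from station import arm
print(arm.job_done())"
```

```text
the job is handed in; nothing more can be done
None
```

I leaned the hooked turner on the rest and let go, then took it again by its tab, hooked it over the bar about 80 mm short of the band, and slid it to the band's middle; by the camera it hangs within about 2 mm of the middle, the gripper is clear, and the job was handed in at about 27 s with no verdict returned.

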